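# Draw the bottom display board from the stack magazine

### The arm

A 6-joint arm with a two-finger parallel gripper is mounted at the origin on the work surface; the furniture and walls round the work are solid. World frame = base frame: x ahead of the robot, y to its left, z up, the work surface at z = 0. Lengths are in mm, angles in rad, forces in N, time in s.
With the tool pointing down it reaches from about 350 to 975 mm from the base axis. Payload 7.1 kg.
Tool frame: the origin (TCP) lies between the finger pads; the fingertips stand 17 mm ahead of it and the grasp point (between the pads) lies 2 mm behind it (tip_reach is the y of the fingertips in the tool frame, in mm); y points along the fingers, x is the direction in which the jaws open and shut, and the axes are right-handed (so a half turn about y gives the same grasp; the last joint's range is limited). The gripper opens to 88 mm and grips with 3 to 60 N. Pads are 20 mm wide; open, the fingers measure 115 mm over their backs; the gripper's body (75 mm by 178 mm) begins 61 mm behind the grasp point.
Start: joints at [-1.188, 0.423, 1.63, -0, 1.089, -0.019], TCP at [244.438, -575.2, 204.275] pointing down, gripper open.
Joint ranges: [-3, 3], [-0.9, 2.11], [0.09, 2.58], [-1.31, 4.45], [0.11, 2.69], [-2.54, 2.54]. Speed limits (rad/s): [2.39, 2.39, 3.01, 3.14, 3.14, 3.14].

### API

Orientations are given as a rotation vector (axis times angle).
In Python, from workcell import get_obs, get_image, camera_model, close_job, silhouettes, tip_of, tip_reach gives the robot as it stands. The module is installed in compiled form; this text tells all that it offers.
- The arm moves only by the tool arm_command, never from a script. Its argument "targets" is a list of rows, each a list of 4 numbers: the shift along the tool's x, y, z in mm, then the turn about the tool's y in rad. A call has 1 to 20 rows; each row shifts and turns the commanded pose from where the row before left it, along the tool's axes as they then stand; what a row does not reach is not made up. A row lasts 1/12 s, in which the tool goes at most 41.7 mm and 7.16 degrees, less where a joint would pass 70% of its speed; a pose out of reach is approached as far as the arm can. A call is refused whole if a number of a shift passes 41.7 or a number of a turn 0.125, either way. A call with a gripper value outside its range is refused whole. "gripper" is the opening in per cent of the stroke, from 0 (shut) to 100 (fully open), set as the call begins (left out, the last holds). The fingers move at their own pace and stop on an object; the grip force is fixed at half the most. Time passes only in rows, so rows that do not move let the fingers close. It gives the time, the measured TCP pose, the force and the opening at its end, in the units of the state.
- get_obs(): the state, without advancing time (a new reading comes with each control period).
- get_image(name): name is "scene" or "side" or "wrist"; returns the picture (400x640x3 uint8, blue, green, red); there is no depth.
- camera_model(name): a dict with "mtx" (3x3 intrinsics, pixels), "position" and "orientation" of the camera in the world. Camera axes: x right, y up, looking along -z (the intrinsics and any distortion apply to the point x, -y, -z); pixel columns grow to the right and rows downward; lengths in mm; the calibration is good to about 2 mm. A picture is of the moment at which its call begins: read the wrist's pose just before it. camera_model takes no time and is no camera call; for the wrist camera it gives the pose at the moment of the call.
- close_job(): hands the job in, once; it reports no verdict.
Trained networks look in the newest picture that a camera, given by its name, has taken for a name from the list of things; names that differ only in an ending like _2 or _b are one class to them, and where a whole thing is asked for, a point or a joint stands for the part that bears it (a point fixed in the world has none). Each returns a list of dicts, best first, with "conf" (0 to 1); they miss things now and then, are a little off and sometimes report something else, mostly with a low value. They report only what shows in the picture. A call takes as long as a camera call. They do not tell look-alikes from the thing itself.
- silhouettes(camera, thing): "pixels" (400x640 bool, what is visible of it) and "at" ([column, row] in pixels, amid what is visible of it).
- tip_of(camera, thing): "at" ([column, row] in pixels: a listed point, or the origin of a listed thing).
The state is a dict: "t": time; "qpos": joint angles; "qvel": joint speeds; "joint_torque": joint torques, N m; "ee_pos": TCP position; "orientation": TCP orientation; "ft_force": force on the tool from outside, world axes, zero at the start; "moment": the same for the moment, N m; "width": finger opening in mm.
Only numpy, scipy, OpenCV 4.12 (cv2) and the standard library are available. Lean on these libraries where they do the work, as an engineer would, in place of code of your own. Each camera call takes 0.05 s, during which the arm holds its last target. There are 200 camera calls.

### The job

Two small stack magazines of display boards stand on the bench. From the one that holds the larger boards, pull the bottom board, whose end sticks out of the slot, straight out sideways so that the boards above it drop down in the magazine, and lay it flat in the shallow black tray. Do not drop it, and do not lift the other boards out of the magazine.

Things in the scene. Friction and masses are not known exactly. Their poses are not given: they have to be found in the camera images.
- bottom_board: Lowest of the four larger boards: green circuit board, dark screen on top, 49 x 94 x 6 mm, 42 g, rigid. Origin: centre of its underside; x across the 49 mm width, y along the length, z up. Underside 25 mm above the bench; its +y end sticks out 32 to 36 mm through the slot, nothing under or beside it. Pinch that end across the width and pull level along +y: after 65 mm it is clear of the magazine.
- top_board: Topmost of the four larger boards, alike in size and axes, its underside 43 mm above the bench. Once the bottom board is out, the three boards left drop 6 mm by themselves, so that it then lies at 37 mm.
- magazine: Larger magazine, fixed: grey base 103 x 62 x 25 mm, on it aluminium corner guides round the stack, 70 mm high in all. Origin: centre of its underside; z up. Slot in its -x face, 51.5 mm from the origin, 54 mm wide, 9 mm high: one board passes, along -x; side play 2.5 mm each way. Beside it, nearer or farther from the robot, a smaller one with 38 x 72 mm boards, one sticking out too: not wanted.
- tray: Shallow open black tray, fixed, 160 (x) x 210 (y) mm outside, walls 4 mm thick and 13 mm high, inner floor 4 mm above the bench. Origin: centre of its underside; x across, y along its length, z up.
Things that resemble listed ones, but are neither listed nor needed, are in the scene too. Leave any pink look-alike of the bottom_board alone.

How it is judged:
By the outcome, as a careful person would: the job done as asked, in the order asked, and still so for the second after the job is handed in, with the robot touching nothing.
It also fails if it takes over 40 s, if anything falls off the work surface, if the arm or the gripper's body presses on something with over 40 N, if the wrist force passes 120 N, or if a joint passes its speed limit or range.

## Working session

There is one attempt and no reset: what is moved stays moved. The work goes in short steps, Python scripts to look and compute and a tool call to move; the robot and the scene stay as the last step left them, time stands still between calls to the robot, and variables do not carry over. Pictures are saved under pics/ and viewed, about 8 in all and at most 12, crops included, and the job is handed in when it is done.

Besides the shell and the picture viewer there is one more tool, called after ">>>" as name(argument=value, ...) on one line, values as JSON. arm_command: Moves the arm, as the interface text tells. Its arguments: {"type":"object","properties":{"targets":{"type":"array","items":{"type":"array","items":{"type":"number"}}},"gripper":{"type":"number"}},"required":["targets"]}

```bash
mkdir -p pics; cat > h.py <<'E'
import numpy as np, cv2
from scipy.spatial.transform import Rotation as R
from workcell import *
def ray(cam,px,m=None):
    m=m or camera_model(cam)
    K=np.array(m["mtx"]); d=np.linalg.inv(K)@[px[0],px[1],1.]
    o=np.array(m["orientation"])
    M=R.from_rotvec(o).as_matrix() if o.shape==(3,) else (o if o.shape==(3,3) else R.from_quat(o).as_matrix())
    return np.array(m["position"],float), M@(d*[1,-1,-1])
def atz(cam,px,z,m=None):
    p,d=ray(cam,px,m); return p+d*(z-p[2])/d[2]
E
python3 - <<'E'
from h import *
print(get_obs()); 
ims=[]
for c in("scene","side"):
    im=get_image(c); cv2.imwrite(f"pics/{c}0.png",im)
    print(c,camera_model(c))
    for t,z in(("bottom_board",31),("top_board",43),("magazine",0),("tray",0)):
        for s in tip_of(c,t)[:4]: print(t,"tip",s["conf"],np.round(s["at"]),atz(c,s["at"],z).round())
        for s in silhouettes(c,t)[:4]: print(t,"sil",s["conf"],np.round(s["at"]),s["pixels"].sum(),atz(c,s["at"],z).round())
print(get_obs()["t"], tip_reach)
E
```

```text
{'t': 0.0, 'qpos': array([-1.18797895e+00,  4.23841910e-01,  1.63067818e+00, -1.54644047e-05,
        1.08861107e+00, -1.90183982e-02]), 'qvel': array([-0.00087821, -0.00053366, -0.00096887, -0.00079175,  0.00079234,
        0.0009949 ]), 'joint_torque': array([-3.18892780e-04, -5.44608843e+01, -2.73673904e+01,  6.44085975e-02,
        2.27271288e-02, -1.47124433e-04]), 'ee_pos': array([ 244.23346621, -574.66936181,  203.50570088]), 'orientation': array([-1.37204143,  0.90924103, -0.9071432 ]), 'ft_force': array([ 0.8863708 ,  0.55302795, -0.15965087]), 'moment': array([-0.04070417, -0.04028432, -0.03475596]), 'width': 87.83695867898432}
scene {'mtx': array([[369.60091342,   0.        , 318.10921388],
       [  0.        , 369.60091342, 202.65086235],
       [  0.        ,   0.        ,   1.        ]]), 'position': array([ 239.7365743 , -409.92764771,  651.28814829]), 'orientation': array([ 0.75470057, -0.24175109, -0.61829588])}
bottom_board tip 0.72 [272. 215.] [496. 117.  31.]
bottom_board tip 0.72 [241. 166.] [525. 312.  31.]
bottom_board tip 0.58 [358. 204.] [674.  21.  31.]
bot
[... 620 characters left out ...]
65,  819.65119763]), 'orientation': array([0.85492508, 0.03812225, 0.02824242])}
bottom_board tip 0.9 [308. 154.] [543. 290.  31.]
bottom_board tip 0.8 [372. 228.] [708.   4.  31.]
bottom_board tip 0.52 [286. 192.] [497. 126.  31.]
bottom_board sil 0.94 [371. 226.] 563 [705.   8.  31.]
bottom_board sil 0.66 [287. 199.] 224 [503. 100.  31.]
bottom_board sil 0.63 [309. 153.] 354 [544. 293.  31.]
top_board tip 0.73 [287. 175.] [496. 181.  43.]
top_board sil 0.57 [286. 173.] 361 [492. 188.  43.]
magazine tip 0.68 [286. 189.] [492. 175.   0.]
magazine sil 0.76 [290. 186.] 555 [499. 189.   0.]
tray tip 0.59 [302. 291.] [ 558. -157.    0.]
tray sil 0.71 [297. 294.] 6611 [ 548. -164.    0.]
0.9 17.0
```

View pics/scene0.png

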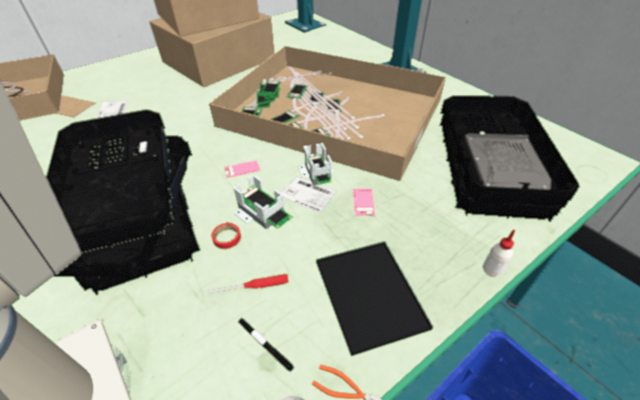

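View pics/side0.png

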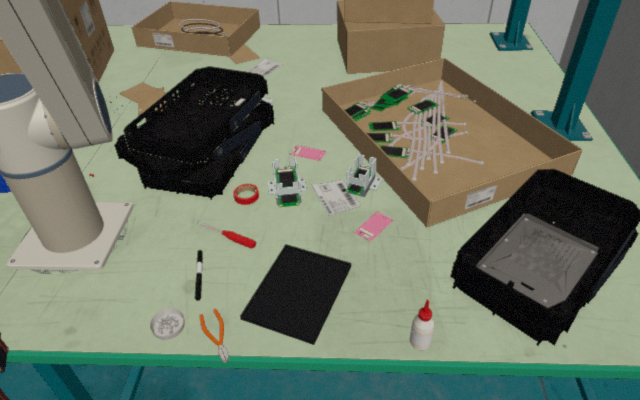

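Side view: two magazines at (286,187) and (363,175), each with a green board sticking out. Two pink boards lie at (308,153) and (374,226), and there are loose green boards in the carton around (390,120). Going by the description, the candidate is (286,187), the larger magazine. I'll check that in a crop.

```bash
python3 - <<'E'
import cv2,numpy as np
a=cv2.imread("pics/side0.png")[145:220,255:395]; b=cv2.imread("pics/scene0.png")[135:235,225:345]
a=cv2.resize(a,None,fx=5.5,fy=5.5,interpolation=cv2.INTER_CUBIC)[:, :400] if 0 else cv2.resize(a,(560,300),interpolation=cv2.INTER_CUBIC)
b=cv2.resize(b,(360,300),interpolation=cv2.INTER_CUBIC)
c=np.zeros((600,560,3),np.uint8);c[:300]=a;c[300:,:360]=b;cv2.imwrite("pics/crop1.png",c)
E
```

```text
(no output)
```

View pics/crop1.png

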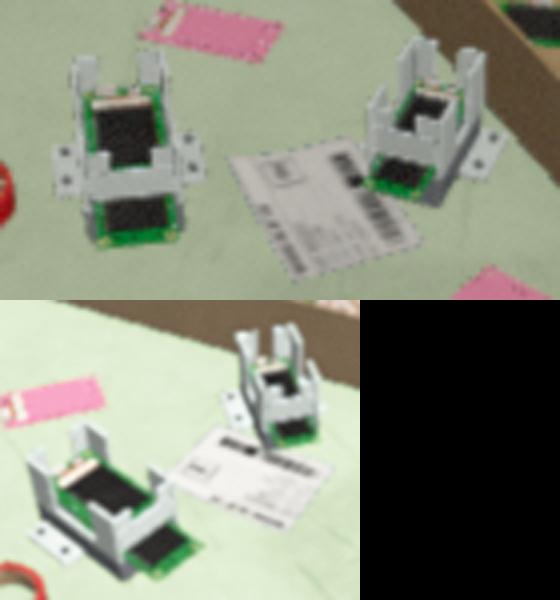

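The left magazine has the bigger boards (about 21 px wide against about 17), so the choice is (286,187) in the side view. Next I'll work out its geometry and the moves.

```bash
python3 - <<'E'
from h import *
f=lambda x,y:(255+x/4,145+y/4); g=lambda x,y:(225+x/3,135+(y-300)/3)
for n,p in dict(sL=f(98,247),sR=f(182,241)).items(): print(n,np.round(p),atz("side",p,31).round(1))
for n,p in dict(cEndR=g(202,545),cEndL=g(155,575)).items(): print(n,np.round(p),atz("scene",p,31).round(1))
# small magazine board end
for n,p in dict(sL=f(365,190),sR=f(418,202)).items(): print("small",n,atz("side",p,31).round(1))
for c in("side","scene"):
    im=cv2.imread(f"pics/{c}0.png"); m=(im.max(2)<60).astype(np.uint8)
    n,l,st,ce=cv2.connectedComponentsWithStats(m)
    q=(297,294) if c=="side" else (372,297)
    k=l[q[1],q[0]]; cs,_=cv2.findContours((l==k).astype(np.uint8),0,2)
    h=max(cs,key=cv2.contourArea)[:,0]; w=np.array([atz(c,p,13)[:2] for p in h],np.float32); print(c,"tray",cv2.minAreaRect(w))
o=get_obs(); print(o["ee_pos"].round(1), R.from_rotvec(o["orientation"]).as_matrix().round(3))
m=camera_model("wrist"); print(m["position"]-o["ee_pos"], R.from_rotvec(m["orientation"]).as_matrix().round(2), m["mtx"][0])
E
```

```text
sL [280. 207.] [487.4  72.   31. ]
sR [300. 205.] [537.8  78.1  31. ]
cEndR [292. 217.] [530.1  83.   31. ]
cEndL [277. 227.] [485.6  79.4  31. ]
small sL [648.  127.3  31. ]
small sR [680.7 116.3  31. ]
side tray ((550.2401123046875, -162.56317138671875), (212.36126708984375, 159.76376342773438), 70.21533966064453)
scene tray ((546.3458862304688, -159.82545471191406), (207.77008056640625, 156.0413055419922), 70.33670043945312)
[ 244.4 -575.2  204.3] [[ 0.391  0.     0.92 ]
 [-0.92   0.     0.391]
 [ 0.    -1.     0.   ]]
[ 65.76596194  28.17681795 180.48980044] [[ 0.39  0.89  0.24]
 [-0.92  0.38  0.1 ]
 [ 0.   -0.26  0.97]] [284.04926028   0.         326.19413704]
```

Board end is at about (512,78), pulling direction about (0.12,-0.99), tray at about (548,-161) with its long axis at 70° or 160°. I'll hover near the board end and turn the jaws across it.

>>> arm_command(targets=[[-23,0,24.5,0],[-23,0,24.5,0],[-23,0,24.5,0],[-23,0,24.5,0],[-23,0,24.5,0],[-23,0,24.5,0],[-23,0,24.5,0],[-23,0,24.5,0],[-23,0,24.5,0],[-23,0,24.5,0],[-23,0,24.5,0],[-23,0,24.5,0],[-23,0,24.5,0],[-23,0,24.5,0],[-23,0,24.5,0],[-23,0,24.5,0],[-23,0,24.5,0],[-23,0,24.5,0],[-23,0,24.5,0],[-23,0,24.5,0]])

```text
t: 2.57
ee_pos: [516.0, 41.5, 204.5]
orientation: [-1.373, 0.908, -0.908]
ft_force: [-0.3, -0.7, -0.9]
width: 87.6
```

>>> arm_command(targets=[[0,0,0,-0.12],[0,0,0,-0.12],[0,0,0,-0.12],[0,0,0,-0.12],[0,0,0,-0.12],[0,0,0,-0.12],[0,0,0,-0.12],[0,0,0,-0.12],[0,0,0,-0.12],[0,0,0,-0.12],[0,0,0,-0.1],[0,0,0,0]])

```text
t: 3.57
ee_pos: [515.5, 39.8, 204.4]
orientation: [-1.568, -0.106, 0.106]
ft_force: [0.2, 0.0, 0.3]
width: 87.6
```

```bash
python3 - <<'E'
from h import *
o=get_obs(); print(o["t"],o["ee_pos"].round(1), R.from_rotvec(o["orientation"]).as_matrix().round(3),o["ft_force"].round(1))
im=get_image("wrist"); cv2.imwrite("pics/wrist1.png",im)
m=camera_model("wrist"); np.savez("w1.npz",**m)
for t,z in(("bottom_board",31),("top_board",43),("magazine",0)):
    for s in tip_of("wrist",t)[:3]: print(t,"tip",s["conf"],np.round(s["at"]),atz("wrist",s["at"],z,m).round(1))
E
```

```text
3.5667 [515.5  39.8 204.4] [[ 0.991  0.    -0.134]
 [ 0.134  0.     0.991]
 [ 0.    -1.    -0.   ]] [0.2 0.  0.3]
bottom_board tip 0.82 [324. 107.] [502.7 127.4  31. ]
bottom_board tip 0.81 [465. 191.] [694.4  49.4  31. ]
top_board tip 0.67 [322.  70.] [495.5 166.   43. ]
```

View pics/wrist1.png

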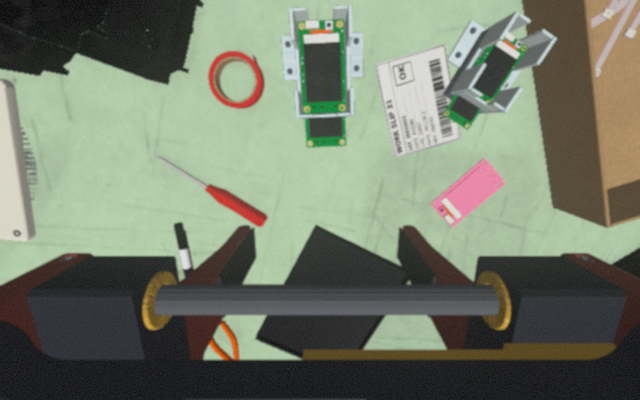

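The wrist view shows the larger magazine at (322,60), its board end at roughly (307–346, 146), and the small magazine at right (490,70). I'll measure the board end by segmenting the green and dark pixels there.

```bash
python3 - <<'E'
from h import *
m=dict(np.load("w1.npz")); im=cv2.imread("pics/wrist1.png")
hsv=cv2.cvtColor(im,cv2.COLOR_BGR2HSV)
g=((hsv[...,0]>45)&(hsv[...,0]<85)&(hsv[...,1]>130)|(hsv[...,2]<75)).astype(np.uint8)
b=np.zeros_like(g); b[118:156,290:360]=g[118:156,290:360]
b=cv2.morphologyEx(b,cv2.MORPH_CLOSE,np.ones((5,5),np.uint8))
for r in range(118,152,3):
    c=np.where(b[r])[0]
    if len(c): p,q=atz("wrist",(c[0]-.5,r),31,m),atz("wrist",(c[-1]+.5,r),31,m); print(r,c[0],c[-1],p[:2].round(1),q[:2].round(1),np.linalg.norm(p-q).round(1))
for c in range(308,348,6):
    r=np.where(b[:,c])[0]; 
    if len(r): print(c,r[-1],atz("wrist",(c,r[-1]+.5),31,m)[:2].round(1))
# guides
cv2.imwrite("pics/crop2.png",cv2.resize(im[0:160,270:380],None,fx=3.6,fy=3.6,interpolation=cv2.INTER_CUBIC))
E
```

```text
118 328 343 [507.8 115.9] [526.8 118.4] 19.2
121 306 344 [482.1 109.1] [528.5 115.1] 46.8
124 306 344 [482.5 105.6] [529.  111.7] 47.0
127 306 344 [482.9 102.1] [529.5 108.2] 47.1
130 307 344 [484.4  98.8] [530.1 104.7] 46.0
133 307 344 [484.8  95.3] [530.6 101.2] 46.1
136 307 344 [485.2  91.7] [531.1  97.7] 46.2
139 307 339 [485.6  88.2] [525.6  93.4] 40.3
142 314 338 [494.5  85.7] [524.9  89.6] 30.6
145 314 330 [494.9  82.1] [515.6  84.8] 20.9
308 139 [487.5  87.8]
314 145 [495.6  81.6]
320 145 [502.9  82.5]
326 145 [510.2  83.5]
332 144 [517.4  85.6]
338 144 [524.7  86.6]
344 138 [530.9  94.7]
```

View pics/crop2.png

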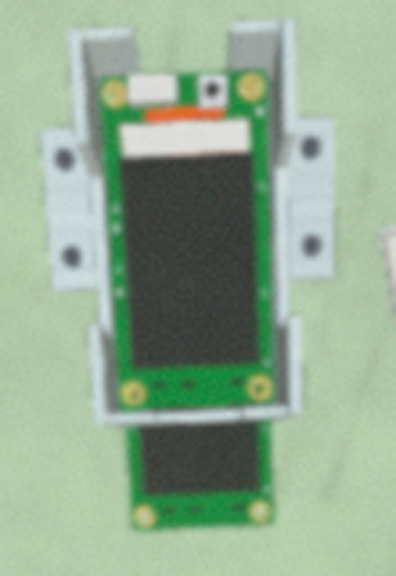

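```bash
python3 - <<'E'
from h import *
m=dict(np.load("w1.npz"))
w=lambda x,y,z=31:atz("wrist",(270+x/3.6,y/3.6),z,m)[:2]
L,Rr,L0,R0=w(132,530),w(271,524),w(127,424),w(270,424)
print(L,Rr,L0,R0,np.linalg.norm(Rr-L))
a=lambda v:np.degrees(np.arctan2(v[1],v[0]))
print("yaw end",a(Rr-L),"left",a(L0-L)-90,"right",a(R0-Rr)-90)
# top board corners at z=49: 
A,B,C,D=w(103,75,49),w(262,72,49),w(113,405,49),w(274,402,49)
print("top",a(B-A),a(D-C),a(A-C)-90,a(B-D)-90,np.linalg.norm(A-C),np.linalg.norm(B-A),(A+B+C+D)/4)
print("end mid",(L+Rr)/2)
E
```

```text
[486.92952931  78.34574222] [533.70808674  86.47379419] [481.40606258 112.71684356] [528.57183306 118.86202826] 47.479455183250714
yaw end 9.85706931328918 left 9.129428532227763 right 9.011150265957156
top 8.391187332735582 8.44486495280351 7.927739850248088 10.650062157771629 91.79243246158241 46.22082792260924 [495.30800422 166.75047817]
end mid [510.31880802  82.40976821]
```

Yaw is 9°, the end's middle is at (510.3,82.4), and three views agree within about 5 mm. I'll move over the end and descend part way for a close check.

>>> arm_command(targets=[[0.5,0,18.5,-0.023],[0.5,0,18.5,0],[0.5,0,19,0],[0,30,0,0],[0,30,0,0],[0,30,0,0],[0,14,0,0],[0,0,0,0]])

```text
t: 4.43
ee_pos: [506.4, 95.1, 97.2]
orientation: [-1.568, -0.115, 0.124]
ft_force: [-0.2, 0.1, 0.9]
width: 87.9
```

```bash
python3 - <<'E'
from h import *
o=get_obs(); M=R.from_rotvec(o["orientation"]).as_matrix(); print(o["t"],o["ee_pos"].round(1), M.round(3)[:2],o["ft_force"].round(1))
m=camera_model("wrist"); im=get_image("wrist"); np.savez("w2.npz",**m,ee=o["ee_pos"],M=M)
cv2.imwrite("pics/wrist2.png",im)
E
```

```text
4.4333 [506.4  95.1  97.2] [[ 0.988 -0.006 -0.152]
 [ 0.152 -0.001  0.988]] [-0.2  0.1  0.9]
```

View pics/wrist2.png

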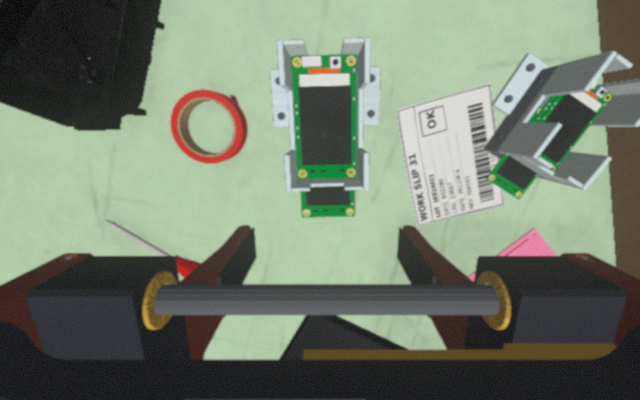

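```bash
python3 - <<'E'
from h import *
d=dict(np.load("w2.npz")); im=cv2.imread("pics/wrist2.png")
g=cv2.cvtColor(im,cv2.COLOR_BGR2HSV)
k=((g[...,0]>45)&(g[...,0]<85)&(g[...,1]>120)|(g[...,2]<80))
L=[];Q=[]
for r in range(194,212,2):
    c=np.where(k[r,290:370])[0]+290
    c0,c1=c[0]-.5,c[-1]+.5; p,q=[d["M"].T@(atz("wrist",(x,r),31,d)-d["ee"]) for x in(c0,c1)]
    L.append(p);Q.append(q)
    print(r,c0,c1,p.round(1),q.round(1))
L,Q=np.array(L),np.array(Q)
for c in (310,320,328,336,346):
    r=np.where(k[195:225,c])[0][-1]+195.5; print("end",c,r,(d["M"].T@(atz("wrist",(c,r),31,d)-d["ee"])).round(1))
print("slopes",np.polyfit(L[:,2],L[:,0],1),np.polyfit(Q[:,2],Q[:,0],1))
o=get_obs();print(o["t"],o["ee_pos"].round(1),R.from_rotvec(o["orientation"]).as_matrix().round(3).tolist())
E
```

```text
194 301.5 353.5 [-21.7  66.4   9.5] [24.9 66.1  9.6]
196 301.5 353.5 [-21.7  66.4   7.6] [24.9 66.1  7.7]
198 301.5 353.5 [-21.7  66.4   5.8] [25.  66.1  5.9]
200 301.5 353.5 [-21.8  66.4   3.9] [25.  66.1  4. ]
202 301.5 350.5 [-21.8  66.4   2. ] [22.4 66.1  2.1]
204 301.5 349.5 [-21.9  66.4   0.2] [21.5 66.1  0.3]
206 301.5 353.5 [-21.9  66.4  -1.7] [25.2 66.1 -1.6]
208 301.5 353.5 [-21.9  66.4  -3.6] [25.2 66.1 -3.5]
210 309.5 345.5 [-14.7  66.3  -5.5] [18.  66.1 -5.4]
end 310 215.5 [-14.3  66.3 -10.8]
end 320 215.5 [ -5.2  66.3 -10.7]
end 328 215.5 [  2.1  66.2 -10.7]
end 336 215.5 [  9.4  66.2 -10.7]
end 346 214.5 [18.6 66.1 -9.7]
slopes [ -0.23743143 -20.52914925] [ 0.26578553 23.02209247]
4.4833 [507.7  95.3  99. ] [[0.988, -0.003, -0.152], [0.152, -0.001, 0.988], [-0.004, -1.0, -0.0]]
```

The board is centred within 0.5 mm and its end is 11 mm outside the TCP. I'll go 2 mm further in and straight down, so that the tips end just below the underside, then check before closing.

>>> arm_command(targets=[[0,0,2,0],[0,15,0,0],[0,15,0,0],[0,15,0,0],[0,10,0,0],[0,5,0,0],[0,0,0,0],[0,0,0,0],[0,0,0,0]])

```text
t: 5.23
ee_pos: [509.3, 97.5, 41.2]
orientation: [-1.567, -0.122, 0.12]
ft_force: [-0.1, -0.3, 0.1]
width: 87.6
```

```bash
python3 - <<'E'
from h import *
o=get_obs(); M=R.from_rotvec(o["orientation"]).as_matrix(); print(o["t"],o["ee_pos"].round(1), M.round(3).tolist(),o["ft_force"].round(1))
a=get_image("side")[150:225,245:345]; b=get_image("wrist")
cv2.imwrite("pics/c3.png",np.vstack([cv2.resize(a,(400,300),interpolation=cv2.INTER_CUBIC),cv2.resize(b[180:330,220:420],(400,300))]))
E
```

```text
5.2333 [509.3  97.5  41.2] [[0.988, 0.001, -0.153], [0.153, 0.0, 0.988], [0.002, -1.0, 0.0]] [-0.1 -0.3  0.1]
```

View pics/c3.png

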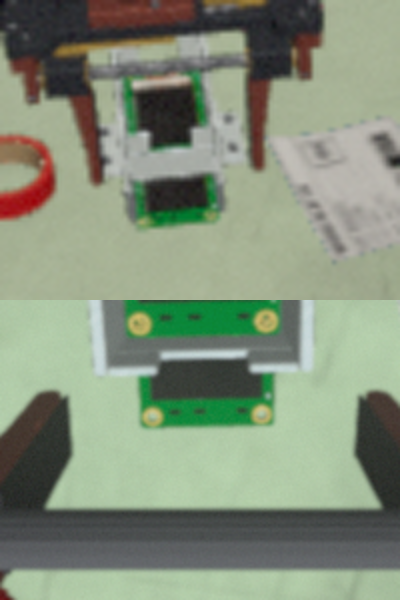

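Fingers straddle the board end: tips at crop x 70 and 357, board at 140–273, so the board sits about 1.5–2 mm to the left. I'll shift, drop 1.5 mm and close.

>>> arm_command(targets=[[-1.6,1.5,0,0],[0,0,0,0],[0,0,0,0]])

```text
t: 5.58
ee_pos: [506.8, 97.1, 38.9]
orientation: [-1.567, -0.121, 0.121]
ft_force: [0.1, 0.1, 0.8]
width: 87.7
```

>>> arm_command(targets=[[0,0,0,0],[0,0,0,0],[0,0,0,0],[0,0,0,0],[0,0,0,0],[0,0,0,0],[0,0,0,0],[0,0,0,0]], gripper=0)

```text
t: 6.25
ee_pos: [507.0, 97.1, 38.8]
orientation: [-1.567, -0.121, 0.121]
ft_force: [0.2, 1.1, -0.7]
width: 37.9
```

Width 37.9 is below 49, so I need to look before going on.

```bash
python3 - <<'E'
from h import *
o=get_obs(); print(o["t"],o["width"],o["ee_pos"])
a=get_image("side")[150:225,245:345]; b=get_image("wrist");c=get_image("scene")[150:250,210:330]
cv2.imwrite("pics/c4.png",np.hstack([np.vstack([cv2.resize(a,(400,300),interpolation=cv2.INTER_CUBIC),cv2.resize(b[180:330,220:420],(400,300))]),cv2.resize(c,(400,600),interpolation=cv2.INTER_CUBIC)]))
print(get_obs()["width"])
E
```

```text
6.25 37.880936381026544 [506.95020358  97.14344595  38.75858127]
26.294474610965477
```

View pics/c4.png

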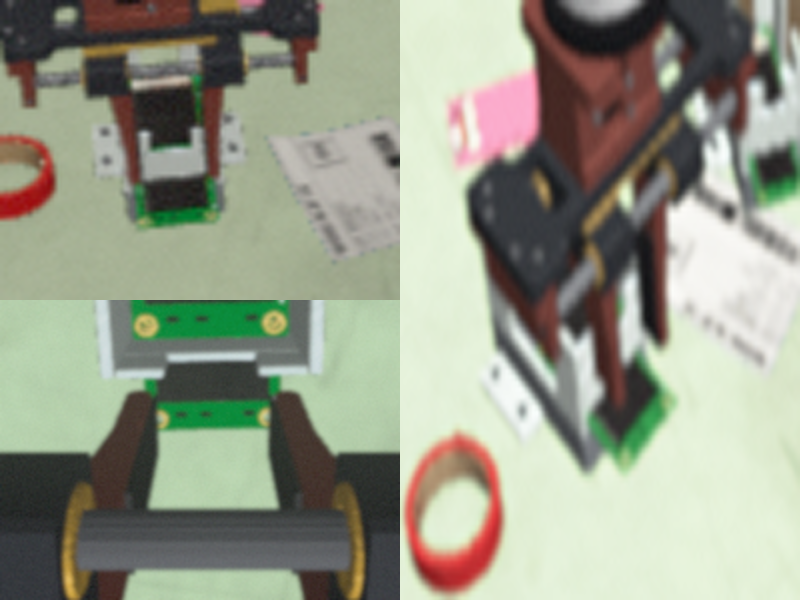

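The fingertips overlap the board's top instead of flanking it, so they passed above it. I'll check where the tips really are by projecting the tool frame into the earlier wrist picture.

```bash
python3 - <<'E'
from h import *
d=dict(np.load("w2.npz")); Mc=R.from_rotvec(d["orientation"]).as_matrix()
def pr(P): 
    c=Mc.T@(np.array(P)-d["position"]); c=c*[1,-1,-1]; u=d["mtx"]@c; return u[:2]/u[2]
for y in (-2,0,5,8,17):
  print(y,[pr(d["ee"]+d["M"]@[s*43.9,y,z]).round(0).tolist() for s in(-1,1) for z in(-10,0,10)])
o=get_obs(); print(o["width"],o["t"])
im=cv2.imread("pics/wrist2.png")[205:305,190:460]; cv2.imwrite("pics/c5.png",cv2.resize(im,None,fx=2.9,fy=2.9,interpolation=cv2.INTER_CUBIC))
E
```

```text
-2 [[261.0, 246.0], [260.0, 232.0], [259.0, 218.0], [390.0, 246.0], [391.0, 232.0], [392.0, 218.0]]
0 [[262.0, 245.0], [261.0, 231.0], [260.0, 217.0], [389.0, 245.0], [390.0, 231.0], [391.0, 217.0]]
5 [[263.0, 242.0], [262.0, 229.0], [262.0, 215.0], [388.0, 242.0], [389.0, 229.0], [389.0, 215.0]]
8 [[264.0, 240.0], [263.0, 227.0], [263.0, 214.0], [387.0, 240.0], [388.0, 227.0], [389.0, 214.0]]
17 [[267.0, 235.0], [266.0, 223.0], [265.0, 210.0], [384.0, 235.0], [385.0, 223.0], [386.0, 210.0]]
26.294474610965477 6.4
```

View pics/c5.png

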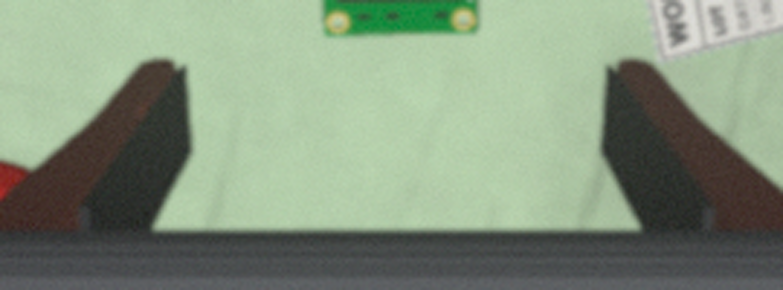

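```bash
python3 - <<'E'
from h import *
d=camera_model("side"); Mc=R.from_rotvec(d["orientation"]).as_matrix()
def pr(P): 
    c=Mc.T@(np.array(P)-d["position"]); c=c*[1,-1,-1]; u=d["mtx"]@c; return u[:2]/u[2]
M=np.array([[0.988,0.001,-0.153],[0.153,0,0.988],[0.002,-1,0]]); e=np.array([509.3,97.5,41.2])
print("observed (269.5,195.7) (310.5,192)")
for y in(-30,-20,-10,0,10,17): print(y,[pr(e+M@[s*44,y,-10]).round(1).tolist() for s in(-1,1)])
o=get_obs(); print(o["width"],o["ee_pos"])
import workcell; print(workcell.tip_reach)
E
```

```text
observed (269.5,195.7) (310.5,192)
-30 [[270.1, 191.6], [307.0, 188.2]]
-20 [[270.5, 194.8], [307.2, 191.4]]
-10 [[270.9, 198.0], [307.4, 194.6]]
0 [[271.3, 201.1], [307.6, 197.7]]
10 [[271.7, 204.2], [307.8, 200.8]]
17 [[272.0, 206.3], [307.9, 202.9]]
26.294474610965477 [506.96730624  97.15447017  38.77962191]
17.0
```

Both cameras put the real fingertips about 20 mm behind the reported TCP, not 17 mm ahead, so they were closing at z≈58, above the board. I'll trust the pictures: reopen, then descend about 37 mm in steps while watching the force.

>>> arm_command(targets=[[0,0,0,0],[0,0,0,0],[0,0,0,0],[0,0,0,0],[0,0,0,0],[0,0,0,0],[0,0,0,0],[0,0,0,0],[0,0,0,0],[0,0,0,0],[0,0,0,0]], gripper=100)

```text
t: 7.32
ee_pos: [507.0, 97.1, 38.8]
orientation: [-1.567, -0.121, 0.121]
ft_force: [-0.4, 1.0, -0.1]
width: 87.7
```

>>> arm_command(targets=[[0,7,0,0],[0,7,0,0],[0,5,0,0],[0,0,0,0]])

```text
t: 7.65
ee_pos: [505.9, 97.0, 18.3]
orientation: [-1.568, -0.119, 0.123]
ft_force: [-0.6, -0.3, -0.5]
width: 87.6
```

```bash
python3 - <<'E'
from h import *
o=get_obs(); M=R.from_rotvec(o["orientation"]).as_matrix(); print(o["t"],o["ee_pos"].round(1),o["ft_force"].round(1),o["width"])
m=camera_model("wrist");b=get_image("wrist"); a=get_image("side")[150:225,245:345]; np.savez("w3.npz",**m,ee=o["ee_pos"],M=M)
cv2.imwrite("pics/w3.png",b)
cv2.imwrite("pics/c6.png",np.hstack([cv2.resize(b[190:290,230:430],(400,200),interpolation=cv2.INTER_CUBIC),cv2.resize(a,(267,200),interpolation=cv2.INTER_CUBIC)]))
E
```

```text
7.65 [505.9  97.   18.3] [-0.6 -0.3 -0.5] 87.57437087313926
```

View pics/c6.png

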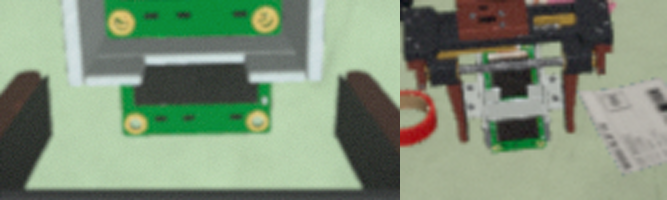

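```bash
python3 - <<'E'
from h import *
d=dict(np.load("w3.npz"))
for px in ((291,256.5),(365.5,255.5),(311,232)): print((d["M"].T@(atz("wrist",px,31,d)-d["ee"])).round(1))
# tip y from edges at rows 227.5,257.5 (pad 20mm wide) : fit x half, y, z0
from scipy.optimize import least_squares
Mc=R.from_rotvec(d["orientation"]).as_matrix()
def pr(P):
    u=d["mtx"]@((Mc.T@(P-d["position"]))*[1,-1,-1]); return u[:2]/u[2]
obs=[(-1,10,254.5,227.5),(1,10,398.5,227.5),(-1,-10,255.5,257),(1,-10,397.5,257)]
f=lambda v:np.concatenate([pr(d["ee"]+d["M"]@[v[2]+s*43.8,v[0],v[1]+z])-[a,b] for s,z,a,b in obs])
r=least_squares(f,[-20,0,0]);print(r.x,r.fun.round(1)); print(get_obs()["ee_pos"])
E
```

```text
[-22.3 -12.6 -12.4]
[ 25.9 -12.7 -11.7]
[ -9.1 -12.7   4.5]
[-19.23118526   0.28550253   0.67149982] [-0.5 -0.4  0.5 -0.3  0.6  0.3 -0.7  0.4]
[506.51344918  97.03769939  19.19040004]
```

The tip fit gives y = −19.2 mm (0.5 px residual), so the tips are at z≈38.4 and the board is centred and 12 mm in. I'll descend 16 mm and grip.

>>> arm_command(targets=[[0.5,6,0,0],[0,6,0,0],[0,4,0,0],[0,0,0,0],[0,0,0,0]])

```text
t: 8.17
ee_pos: [507.1, 97.2, 3.4]
orientation: [-1.567, -0.12, 0.122]
ft_force: [0.2, 0.0, -0.1]
width: 88.0
```

>>> arm_command(targets=[[0,0,0,0],[0,0,0,0],[0,0,0,0],[0,0,0,0],[0,0,0,0],[0,0,0,0],[0,0,0,0],[0,0,0,0],[0,0,0,0]], gripper=0)

```text
t: 8.92
ee_pos: [507.4, 97.2, 3.9]
orientation: [-1.567, -0.121, 0.121]
ft_force: [-0.0, -0.1, 1.3]
width: 49.3
```

Gripped at 49.3 mm. I'll pull level along −z of the tool, starting gently.

>>> arm_command(targets=[[0,0,-4,0],[0,0,-6,0],[0,0,-7,0],[0,0,0,0]])

```text
t: 9.25
ee_pos: [510.3, 79.3, 3.8]
orientation: [-1.568, -0.121, 0.12]
ft_force: [0.1, -2.4, 1.1]
width: 49.1
```

>>> arm_command(targets=[[0,0,-8,0],[0,0,-8,0],[0,0,-8,0],[0,0,-8,0],[0,0,-8,0],[0,0,-8,0],[0,0,-8,0],[0,0,-8,0],[0,0,-8,0],[0,0,-8,0],[0,0,0,0],[0,0,0,0]])

```text
t: 10.25
ee_pos: [522.4, 0.9, 3.8]
orientation: [-1.567, -0.12, 0.12]
ft_force: [-0.5, -0.4, -0.2]
width: 48.9
```

```bash
python3 - <<'E'
from h import *
o=get_obs(); print(o["t"],o["ee_pos"].round(1),o["ft_force"].round(1),o["width"])
a=get_image("side")[140:290,235:365]; b=get_image("wrist")[60:330,200:440]
for s in tip_of("side","top_board")[:2]: print(s["conf"],s["at"],atz("side",s["at"],37))
cv2.imwrite("pics/c7.png",np.hstack([cv2.resize(b,(400,450)),cv2.resize(a,(390,450),interpolation=cv2.INTER_CUBIC)]))
E
```

```text
10.25 [522.4   0.9   3.8] [-0.5 -0.4 -0.2] 48.93632480091523
0.43 [287.1, 187.9] [499.9678233  135.90952899  37.        ]
```

View pics/c7.png

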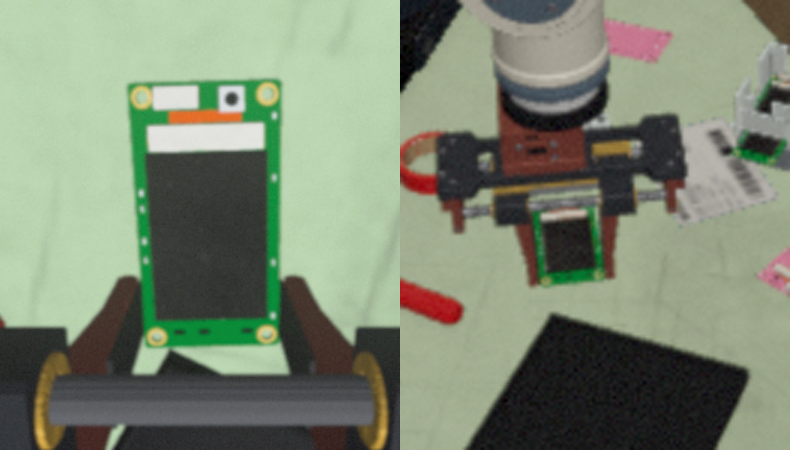

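The board is clear of the magazine and held square and level (wrist crop: board at x 130–280, y 80–345). Next I lift 25 mm, carry it over the tray, turn to the tray's axis and check.

>>> arm_command(targets=[[0,-8,0,0],[0,-9,0,0],[0,-8,0,0],[-1,0,-12,0],[-1.5,0,-18,0],[-1.5,0,-18,0],[-1.5,0,-18,0],[-1.5,0,-18,0],[-1.5,0,-18,0],[-1.5,0,-18,0],[-1.5,0,-18,0],[-1.5,0,-18,0],[-1.5,0,-18,0],[-1.5,0,-14,0],[-1,0,-6.6,0],[0,0,0,0]])

```text
t: 11.73
ee_pos: [535.4, -195.1, 29.0]
orientation: [-1.568, -0.12, 0.119]
ft_force: [0.1, -1.1, 0.4]
width: 49.2
```

>>> arm_command(targets=[[0,0,0,0.06],[0,0,0,0.08],[0,0,0,0.08],[0,0,0,0.08],[0,0,0,0.08],[0,0,0,0.08],[0,0,0,0.05],[0,0,0,0],[0,0,0,0],[0,0,0,0]])

```text
t: 12.57
ee_pos: [535.3, -193.1, 28.8]
orientation: [-1.553, 0.278, -0.278]
ft_force: [-0.0, -0.5, -0.2]
width: 49.1
```

```bash
python3 - <<'E'
from h import *
o=get_obs(); M=R.from_rotvec(o["orientation"]).as_matrix(); print(o["t"],o["ee_pos"].round(1),M.round(3).tolist(),o["ft_force"].round(1),o["width"])
m=camera_model("wrist"); b=get_image("wrist"); cv2.imwrite("pics/w4.png",b)
for s in tip_of("wrist","tray")[:2]: print("tray",s["conf"],s["at"],atz("wrist",s["at"],0,m))
for s in tip_of("wrist","bottom_board")[:2]: print("bb",s["conf"],s["at"],atz("wrist",s["at"],50,m))
a=get_image("side"); cv2.imwrite("pics/s4.png",a)
g=cv2.cvtColor(b,cv2.COLOR_BGR2HSV)
k=(b.max(2)<70).astype(np.uint8); k[250:]=0
cs,_=cv2.findContours(k,0,2); c=max(cs,key=cv2.contourArea)[:,0]; print(cv2.contourArea(c),c.min(0),c.max(0))
# tray far-wall line
for q in c[::max(1,len(c)//40)]: print(q,(M.T@(atz("wrist",q,13,m)-o["ee_pos"]))[[0,2]].round(0),end=";")
E
```

```text
12.5667 [ 535.3 -193.1   28.8] [[0.938, -0.0, 0.347], [-0.347, 0.0, 0.938], [-0.0, -1.0, 0.0]] [-0.  -0.5 -0.2] 49.07151417302878
bb 0.66 [326.4, 189.1] [ 547.67674501 -160.80037281   50.        ]
43477.0 [198   0] [455 249]
[242   0] [-50. 143.];[228   1] [-59. 142.];[214   2] [-67. 142.];[201   3] [-75. 141.];[200  13] [-76. 136.];[201  23] [-76. 130.];[203  29] [-76. 127.];[203  43] [-76. 119.];[205  52] [-76. 114.];[206  65] [-76. 107.];[206  72] [-76. 103.];[205  81] [-78.  97.];[209  95] [-76.  89.];[211 108] [-76.  81.];[212 117] [-75.  75.];[211 127] [-77.  69.];[215 136] [-75.  63.];[217 155] [-75.  50.];[218 164] [-75.  44.];[218 172] [-75.  38.];[220 186] [-75.  28.];[220 192] [-75.  24.];[221 202] [-75.  16.];[220 210] [-76.  10.];[221 220] [-76.   3.];[224 249] [-76. -20.];[265 236] [-45. -10.];[272 225] [-39.  -1.];[279 193] [-33.  23.];[274 111] [-34.  79.];[298 107] [-18.  81.];[367 105] [27. 83.];[371 123] [30. 71.];[369 191] [31. 25.];[376 243] [ 38. -15.];[381 227] [41. -3.];[389 239] [ 47. -12.];[432 235] [79. -9.];[437 190] [79. 25.];[440 148] [78. 55.];[444 103] [78. 84.];[449  65] [ 78. 107.];[453  26] [ 78. 129.];
```

The tray is square to the tool: its walls are at x −76 and +78 and the far wall at z 142, while the board spans z −12 to 82, so it is well inside. I'll lower it.

>>> arm_command(targets=[[0,8,0,0],[0,8,0,0],[0,8,0,0],[0,7,0,0],[0,5,0,0],[0,4,0,0],[0,0,0,0],[0,0,0,0]])

```text
t: 13.43
ee_pos: [535.2, -193.5, -11.6]
orientation: [-1.553, 0.28, -0.279]
ft_force: [-0.1, -0.4, -0.1]
width: 49.0
```

>>> arm_command(targets=[[0,1,0,0],[0,1,0,0],[0,0,0,0],[0,0,0,0]])

```text
t: 13.77
ee_pos: [535.5, -193.6, -13.0]
orientation: [-1.553, 0.279, -0.28]
ft_force: [-0.3, -0.2, -1.0]
width: 48.8
```

>>> arm_command(targets=[[0,1,0,0],[0,0,0,0],[0,0,0,0]])

```text
t: 14.02
ee_pos: [535.6, -193.6, -14.0]
orientation: [-1.553, 0.279, -0.28]
ft_force: [0.4, 0.2, 1.7]
width: 48.9
```

>>> arm_command(targets=[[0,0.8,0,0],[0,0,0,0],[0,0,0,0]])

```text
t: 14.27
ee_pos: [535.6, -193.6, -14.1]
orientation: [-1.553, 0.279, -0.28]
ft_force: [-1.9, 1.2, 10.9]
width: 48.8
```

The tips touch the tray floor at 11 N, so the board is about 2 mm above the floor. I'll ease off and open part way.

>>> arm_command(targets=[[0,-0.5,0,0],[0,0,0,0]])

```text
t: 14.43
ee_pos: [535.6, -193.6, -14.0]
orientation: [-1.553, 0.279, -0.28]
ft_force: [-0.9, -0.8, 7.2]
width: 49.1
```

>>> arm_command(targets=[[0,0,0,0],[0,0,0,0],[0,0,0,0],[0,0,0,0],[0,0,0,0],[0,0,0,0]], gripper=75)

```text
t: 14.93
ee_pos: [536.9, -194.2, -13.9]
orientation: [-1.553, 0.277, -0.282]
ft_force: [4.1, -1.8, 5.1]
width: 65.8
```

>>> arm_command(targets=[[0,-5,0,0],[0,-10,0,0],[0,-20,0,0],[0,-30,0,0],[0,-30,0,0],[0,-30,0,0],[0,-20,-20,0],[0,0,-30,0],[0,0,-30,0],[0,0,-30,0],[0,0,-10,0],[0,0,0,0]])

```text
t: 15.93
ee_pos: [492.1, -307.4, 130.6]
orientation: [-1.552, 0.283, -0.281]
ft_force: [-0.9, 0.2, -0.6]
width: 65.9
```

```bash
python3 - <<'E'
from h import *
o=get_obs(); print(o["t"],o["ee_pos"].round(1),o["ft_force"].round(1),o["width"])
s=get_image("side"); w=get_image("wrist"); cv2.imwrite("pics/final_w.png",w)
for c,t,z in(("side","top_board",37),("side","bottom_board",10),("wrist","bottom_board",10)):
    for q in tip_of(c,t)[:3]: print(c,t,q["conf"],np.round(q["at"]),atz(c,q["at"],z).round())
a=cv2.resize(s[150:360,230:370],(400,600),interpolation=cv2.INTER_CUBIC)
b=cv2.resize(w,(400,250)); c=cv2.resize(s[145:220,245:345],(400,300),interpolation=cv2.INTER_CUBIC)
cv2.imwrite("pics/final.png",np.hstack([a,np.vstack([b,c,np.zeros((50,400,3),np.uint8)])]))
E
```

```text
15.9333 [ 492.1 -307.4  130.6] [-0.9  0.2 -0.6] 65.86878938663583
side top_board 0.72 [287. 178.] [496. 174.  37.]
side bottom_board 0.79 [296. 291.] [ 547. -164.   10.]
side bottom_board 0.64 [375. 227.] [716.  28.  10.]
wrist bottom_board 0.58 [326.  37.] [ 546. -164.   10.]
```

View pics/final.png

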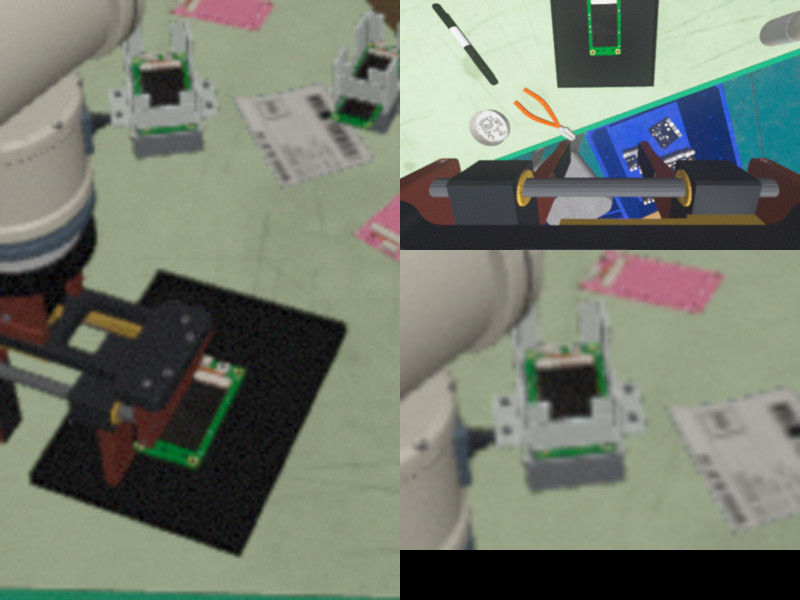

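The board lies flat in the middle of the tray at about (547,−164). The slot shows only the next board's edge, and the stack is still inside its guides. The gripper is clear.

```bash
python3 -c "
from workcell import *
o=get_obs();print(o['t'],o['ft_force'].round(1));print(close_job())"
```

```text
16.1833 [ 0.4 -0.7 -0.2]
the job is handed in; nothing more can be done
None
```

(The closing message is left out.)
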